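# Release the filter cartridge from its quick coupling

### The job

The water-filter cartridge is locked by its foot in the quick coupling on the filter manifold. Push the coupling's sprung sleeve all the way down, gently, until the cartridge pops up, then pull the cartridge out so that the sleeve snaps forward again, and stand the cartridge foot first in the wide hole of the draining rack, fully home, without forcing it. Leave the other things on the worktop where they are.

Things in the scene. Friction and masses are not known exactly. Their poses are not given: they have to be found in the camera images.
- manifold: fixed filter manifold: grey block 130 x 100 mm, its top 30 mm above this origin (z up; the origin lies below the worktop surface); it stands up to 10 mm higher on some days. On its middle, axis vertical through this origin, the round quick coupling: steel barrel 48 mm across, mouth 74 mm above the origin, bore 30 mm, with a sprung sleeve around it. More than 40 N pressed on the coupling damages it.
- coupling_mouth (a point): centre of the fixed barrel's mouth, 74 mm above the manifold's origin. The aluminium sleeve round the barrel ends in a flat ring, 50 to 80 mm diameter, 6 mm thick, whose top lies 10 to 24 mm above this point at rest (set by hand, not measured: feel for it). Press down anywhere on the ring, e.g. fingertips astride the cartridge. Spring 7 N at rest, 13 N at the rigid stop 10 mm down.
- sleeve (a joint): how far the sleeve is pushed down, m: 0 = forward (rest), 0.010 = at its rigid stop. The catch lets go only in about the last millimetre, so press until the stop is felt. While the popped-up cartridge is still in, the catch rides on its collar and the sleeve stays about 8 mm down by itself; it snaps forward once the cartridge is pulled out.
- cartridge_center (a point): middle of the filter cartridge, 44 mm above its foot, z up its axis. 88 mm long, 0.12 kg. Diameters from the foot: spigot 20 (0-12 mm), cone to collar 28 (17-32), neck 12 (to 50), white round body 32 (50-88): grip the body from above. Locked, its middle is 78 mm above the manifold's origin. Released it pops up 8 mm and stays in; pull it 45 mm more straight up, against some drag.
- rack: draining rack, fixed: white block on a grey foot, 85 (x) x 150 (y) x 42 (z) mm with two round holes from above, 34 mm deep; origin at the middle of its underside. The wide hole, 30 mm, lies 35 mm to +y of its middle, a narrow one, 22 mm, 35 mm to -y. More than 35 N on the rack is too much.
- wide_hole (a point): centre of the wide hole's mouth, on the rack's top face. With the cartridge fully home the cartridge's middle lies 10 mm above this point.
- mug: grey beaker without handle, 94 x 94 x 120 mm; bystander, origin at its underside
- tumbler: tall tumbler, 77 x 77 x 169 mm; bystander, origin at its underside
- salt: glass salt shaker, 44 x 44 x 90 mm; bystander, origin at its underside
- candle: small tea light in its cup, 38 x 38 x 15 mm; bystander, origin at its underside
- spoon: teaspoon, 130 x 27 x 11 mm; bystander, origin at its underside
Not all that is in view belongs to the job. What is shaped like the part that bears cartridge_center but green or turquoise is not meant.

How it is judged:
On the way, in this order (a step that is already met when the one before it is completed fails the run):
1. the sleeve is pushed down until the catch lets go and the cartridge pops up in the coupling (value of joint sleeve above 0.006 m and z of cartridge_center in the frame of manifold between 0.082 and 0.092 m and horizontal distance between cartridge_center and manifold below 0.006 m), for 0.1 s.
2. the cartridge is out of the coupling and the sleeve has snapped forward (value of joint sleeve below 0.0015 m and z of cartridge_center in the frame of manifold above 0.105 m), for 0.1 s.
At the end, for the whole second after the job is handed in: the cartridge stands released and at rest in the wide hole of the rack, fully home (middle less than 13 mm above the mouth, within 4 mm of its axis, within 7 degrees of upright), and the sleeve is forward (within 1.5 mm) (value of joint sleeve below 0.0015 m and horizontal distance between cartridge_center and wide_hole below 0.004 m and z of cartridge_center in the frame of wide_hole below 0.013 m and angle between cartridge_center's own z axis and vertical below 0.12 rad); the robot touches nothing.
It fails at once if more than 40 N from the robot on the coupling or its manifold (contact force between any of the fingers, the arm and manifold above 40 N).
It fails at once if more than 35 N on the rack (contact force between anything else and rack above 35 N).
It fails at once if a bystander (mug, tumbler, salt, candle, spoon) is moved by more than 30 mm (distance of any of mug, tumbler, salt, candle, spoon from where it was at the start of the episode above 0.03 m).
It also fails if it takes over 56 s, if anything falls off the work surface, if the arm or the gripper's body presses on something with over 40 N, if the wrist force passes 120 N, or if a joint passes its speed limit or range.

### The arm

A 7-joint arm with a two-finger parallel gripper is mounted at the origin on a cart in front of the work surface, level with it; the furniture and walls round the work are solid. World frame = base frame: x ahead of the robot, y to its left, z up, the work surface at z = 0. Lengths are in m, angles in rad, forces in N, time in s.
With the tool pointing down it reaches from about 0.4 to 0.85 m from the base axis. Payload 4.5 kg.
Tool frame: the origin (TCP) lies midway between the tips of the shut fingers; the grasp point (between the pads) lies 19 mm behind it; z points along the fingers, y is the direction in which the jaws open and shut (so a half turn about z gives the same grasp; the last joint's range is limited). The gripper opens to 88 mm and grips with 3 to 60 N. Pads are 18 mm wide; open, the fingers measure 123 mm over their backs; the gripper's body (75 mm by 187 mm) begins 45 mm behind the grasp point.
Start: joints at [1.245, 0.689, -0.195, 1.565, 0.157, 0.902, -0.215], TCP at [0.22, -0.585, 0.239] pointing down, gripper open.
Joint ranges: [-3.01, 3.01], [-0.46, 2.08], [-1.47, 1.51], [0.13, 2.56], [-1, 4.14], [0.04, 2.09], [-2.66, 2.66]. Speed limits (rad/s): [2.57, 2.57, 3.14, 3.14, 3.14, 3.14, 3.14].

### API

Orientations are given as a unit quaternion [x, y, z, w].
In Python, from plant import r gives the robot as it stands. The module is installed in compiled form; this text tells all that it offers.
- The arm moves only by the tool carry_out, never from a script. Its argument "commands" is a list of rows, each a list of 6 numbers: the shift along the tool's x, y, z in m, then the turn, a rotation vector about the tool's x, y, z in degrees. In form: [[dx, dy, dz, wx, wy, wz], ...]. A call has 1 to 12 rows; each row is the pose to reach, as a shift and turn from the pose commanded when the call began, along the tool's axes at that moment; what a row does not reach only later rows make up. A row lasts 1/10 s, in which the tool goes at most 50 mm and 8.59 degrees, less where a joint would pass 70% of its speed; a pose out of reach is approached as far as the arm can. A call with a gripper value outside its range is refused whole. "fingers" is the closure in counts, from 0 (fully open) to 255 (shut), set as the call begins (left out, the last holds). The fingers move at their own pace and stop on an object; "grip_force" is the grip in N (left out, the last holds). Time passes only in rows, so rows that repeat a pose let the fingers close. It gives the time, the measured TCP pose, the force and the opening at its end, in the units of the state.
- r.get_state(): the state, without advancing time (a new reading comes with each control period).
- r.snapshot(name): name is "scene" or "side" or "wrist"; returns a dict with "img" (480x640x3 uint8, blue, green, red), "intrinsics" (3x3 intrinsics, pixels), "extrinsics" (4x4, takes a point from camera to world coordinates); the wrist camera has in their place "tool_from_camera" (4x4, takes a point from camera to tool coordinates, whose origin is the TCP and whose axes are the flange's). Camera axes: x right, y down, z forward; pixel columns grow to the right and rows downward; lengths in m; the calibration is good to about 2 mm. A picture is of the moment at which its call begins: read the wrist's pose just before it. There is no depth.
- r.finish_job(): hands the job in, once; it reports no verdict.
Trained networks look in a picture, given as the dict that the camera call returned (one of the last four; its "shot" number tells which), for a name from the list of things; names that differ only in an ending like _2 or _b are one class to them, and where a whole thing is asked for, a point or a joint stands for the part that bears it (a point fixed in the world has none). Each returns a list of dicts, best first, with "p" (0 to 1); they miss things now and then, are a little off and sometimes report something else, mostly with a low value. They report only what shows in the picture. A call takes as long as a camera call. They do not tell look-alikes from the thing itself.
- r.spot_in(picture, label): "xyz" ([x, y, z] in m, in world coordinates, good to about 4 mm: the middle of the surface that is visible of it).
- r.spot_point(picture, label): "xyz" ([x, y, z] in m, in world coordinates, good to about 4 mm: a listed point, or the origin of a listed thing).
The state is a dict: "clock": time; "q": joint angles; "qd": joint speeds; "joint_torque": joint torques, N m; "tool_pos": TCP position; "eef_rot": TCP orientation; "contact_force": force on the tool from outside, world axes, zero at the start; "moment": the same for the moment, N m; "opening": opening from 0.0 (shut) to 1.0 (fully open).
Only numpy, scipy, OpenCV 4.12 (cv2) and the standard library are available. Lean on these libraries where they do the work, as an engineer would, in place of code of your own. Each camera call takes 0.05 s, during which the arm holds its last target.

## Working session

There is one attempt and no reset: what is moved stays moved. The work goes in short steps, Python scripts to look and compute and a tool call to move; the robot and the scene stay as the last step left them, time stands still between calls to the robot, and variables do not carry over. Pictures are saved under pics/ and viewed, and the job is handed in when it is done.

Besides the shell and the picture viewer there is one more tool, called after "Emit:" in YAML: its name, and indented under it one key for each argument. carry_out: Moves the arm, as the interface text tells. Its arguments: {"type":"object","properties":{"commands":{"type":"array","items":{"type":"array","items":{"type":"number"}}},"fingers":{"type":"number"},"grip_force":{"type":"number"}},"required":["commands"]}

```bash
mkdir -p pics
python3 - <<'E'
from plant import r
import cv2
s=r.get_state()
for k in s: print(k,s[k])
for n in ["scene","side","wrist"]:
    p=r.snapshot(n); cv2.imwrite(f"pics/{n}0.png",p["img"])
    print(n,p.get("extrinsics",p.get("tool_from_camera")),p["intrinsics"][0])
    for l in ["manifold","coupling_mouth","cartridge_center","wide_hole","rack"]:
        print(l,"pt",[(d["xyz"],round(d["p"],2)) for d in r.spot_point(p,l)][:3])
E
```

```text
clock 0.0
q [ 1.2447592   0.68996819 -0.19448799  1.56636269  0.15731787  0.90248577
 -0.21507744]
qd [-0.00062703 -0.00156679  0.000179   -0.00023354  0.00081352  0.00037174
 -0.0007502 ]
joint_torque [ 6.61374506e-04 -5.27562511e+01 -1.26655418e+00 -1.53426164e+01
 -5.26280247e-02  6.29449802e-03  1.75755767e-04]
tool_pos [ 0.21978747 -0.58439874  0.23791426]
eef_rot [ 9.83848883e-01  1.78998705e-01 -2.43998204e-04 -8.83075370e-04]
contact_force [-0.08830628  0.20698233 -0.29623364]
moment [ 0.03295126 -0.00666885 -0.01905253]
opening 1.0003599000242533
scene [[-0.44501888 -0.64636488  0.61981501 -0.21988949]
 [-0.89546547  0.31346296 -0.31604203  0.39054247]
 [ 0.00998942 -0.69566761 -0.71829436  0.91889242]
 [ 0.          0.          0.          1.        ]] [544.78988427   0.         323.9130365 ]
manifold pt [([0.4342, 0.1353, -0.0164], 0.78)]
coupling_mouth pt [([0.4404, 0.1334, 0.0623], 0.96), ([0.6535, 0.0768, -0.0026], 0.35)]
cartridge_center pt [([0.3621, 0.2361, 0.0443], 0.82), ([0.5179, 0.0276, 0.0408], 0.6), ([0.4533, 0.2502, 0.0455], 0.58)]
wide_hole pt [([0.4574, -0.1
[... 365 characters left out ...]
[0.4389, 0.1354, -0.0124], 0.88)]
coupling_mouth pt [([0.4423, 0.1369, 0.0604], 0.57)]
cartridge_center pt [([0.3599, 0.2354, 0.0453], 0.87), ([0.4483, 0.2494, 0.0395], 0.78), ([0.5209, 0.0303, 0.0424], 0.73)]
wide_hole pt [([0.4572, -0.1481, 0.0391], 0.77)]
rack pt [([0.4656, -0.181, 0.0], 0.76)]
wrist [[ 1.20374349e-03 -9.52795523e-01 -3.03610347e-01  7.78760278e-02]
 [ 9.99999268e-01  1.18413314e-03  2.48693308e-04 -2.66531753e-04]
 [ 1.22561202e-04 -3.03610424e-01  9.52796251e-01 -1.46159598e-01]
 [ 0.00000000e+00  0.00000000e+00  0.00000000e+00  1.00000000e+00]] [407.24439049   0.         314.64115783]
manifold pt []
coupling_mouth pt []
cartridge_center pt []
wide_hole pt []
rack pt []
```

View pics/scene0.png

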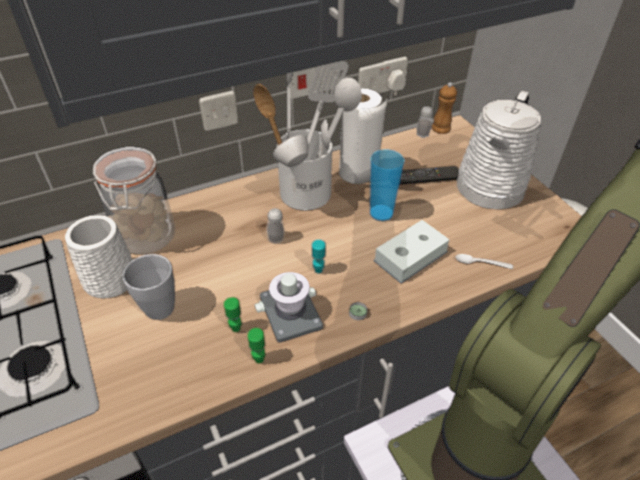

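View pics/side0.png

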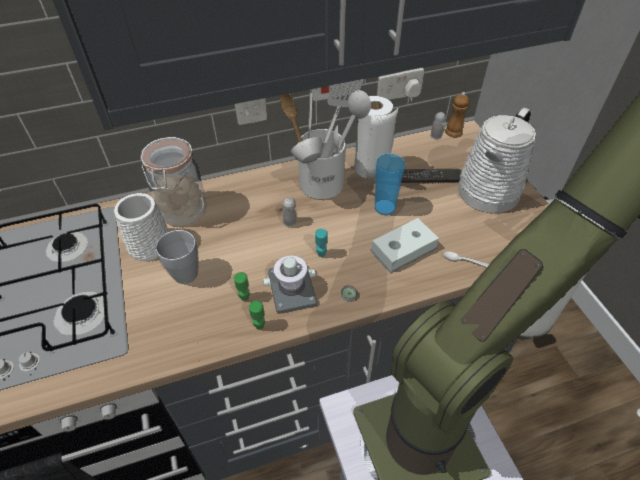

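Run:
```python
from plant import r
import cv2, numpy as np
for n in ["scene","side"]:
    p=r.snapshot(n)
    for l in ["mug","tumbler","salt","candle","spoon","wide_hole","coupling_mouth"]:
        print(n,l,[(d["xyz"],round(d["p"],2)) for d in r.spot_point(p,l)][:3])
    K=p["intrinsics"];E=np.linalg.inv(p["extrinsics"])
    def pr(w):
        c=E@np.r_[w,1]; c=K@c[:3]; return (c[:2]/c[2]).round(1)
    print(pr([.4395,.135,.106]),pr([.4395,.135,.06]),pr([.4573,-.1478,.042]))
    im=p["img"]
    c=im[220:370,220:460]; cv2.imwrite(f"pics/{n}1.png",cv2.resize(c,None,fx=3.3,fy=3.3,interpolation=cv2.INTER_CUBIC))
```

```text
scene mug [([0.568, 0.3761, 0.0016], 0.9), ([0.6523, 0.0779, -0.0034], 0.48)]
scene tumbler [([0.6242, -0.1942, -0.0017], 0.88)]
scene salt [([0.6546, 0.0777, 0.0011], 0.92)]
scene candle [([0.3686, 0.0089, -0.0019], 0.65)]
scene spoon [([0.3731, -0.3211, -0.0035], 0.57)]
scene wide_hole [([0.4564, -0.1503, 0.0391], 0.79), ([0.6209, -0.1956, 0.0028], 0.43)]
scene coupling_mouth [([0.4392, 0.1332, 0.0626], 0.71)]
[287.  278.7] [287.9 293.6] [400.7 250.3]
side mug [([0.5691, 0.3763, 0.0029], 0.76)]
side tumbler [([0.62, -0.195, -0.0017], 0.66)]
side salt [([0.6563, 0.0771, -0.0018], 0.71)]
side candle [([0.3739, 0.0088, 0.0014], 0.5)]
side spoon [([0.3742, -0.3251, 0.0032], 0.72)]
side wide_hole [([0.4568, -0.1474, 0.0418], 0.9), ([0.6543, 0.0803, 0.0002], 0.18)]
side coupling_mouth [([0.4419, 0.1364, 0.0619], 0.85)]
[288.9 261.1] [289.9 273. ] [394.1 243.6]
```

View pics/scene1.png

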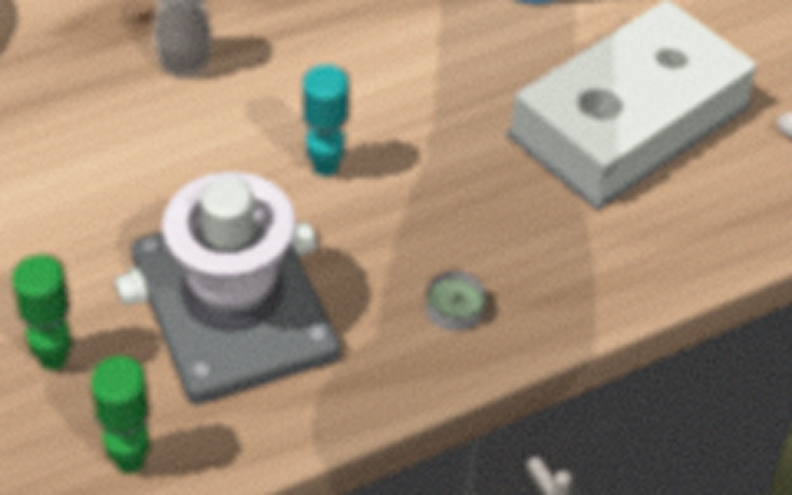

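Emit:
carry_out:
  commands:
    - [0, 0, -0.05, 0, 0, 0]
    - [0.333, -0.232, -0.05, 0, 0, 0]
    - [0.333, -0.232, -0.05, 0, 0, 0]
    - [0.333, -0.232, -0.05, 0, 0, 0]
    - [0.333, -0.232, -0.05, 0, 0, 0]
    - [0.333, -0.232, -0.05, 0, 0, 0]
    - [0.333, -0.232, -0.05, 0, 0, 0]
    - [0.333, -0.232, -0.05, 0, 0, 0]
    - [0.333, -0.232, -0.05, 0, 0, 0]
    - [0.333, -0.232, -0.05, 0, 0, 0]
    - [0.333, -0.232, -0.05, 0, 0, 0]
    - [0.333, -0.232, -0.05, 0, 0, 0]

```text
clock: 2.9
tool_pos: [0.4491, -0.2521, 0.2887]
eef_rot: [0.984, 0.178, -0.001, 0.0]
contact_force: [-0.1, -1.2, 0.7]
opening: 0.998
```

```bash
cat > h.py <<'E'
from plant import r
import cv2, numpy as np
from scipy.spatial.transform import Rotation as Ro
def T():
    s=r.get_state(); M=np.eye(4); M[:3,:3]=Ro.from_quat(s["eef_rot"]).as_matrix(); M[:3,3]=s["tool_pos"]; return M
def wrist(name):
    M=T(); p=r.snapshot("wrist"); p["W"]=M@p["tool_from_camera"]; cv2.imwrite(f"pics/{name}.png",p["img"]); return p
def ray(p,u,v,z):
    d=p["W"][:3,:3]@np.linalg.solve(p["intrinsics"],[u,v,1]); o=p["W"][:3,3]; return o+d*(z-o[2])/d[2]
def proj(p,w):
    c=np.linalg.inv(p["W"])@np.r_[w,1]; c=p["intrinsics"]@c[:3]; return c[:2]/c[2]
E
python3 - <<'E'
from h import *
p=wrist("w1")
for l in ["wide_hole","rack"]: print(l,[(d["xyz"],round(d["p"],2)) for d in r.spot_point(p,l)][:3])
print(proj(p,[.457,-.148,.042]))
E
```

```text
wide_hole [([0.4564, -0.1493, 0.0398], 0.87)]
rack [([0.4638, -0.1802, 0.0008], 0.71)]
[214.324847   145.72342752]
```

View pics/w1.png

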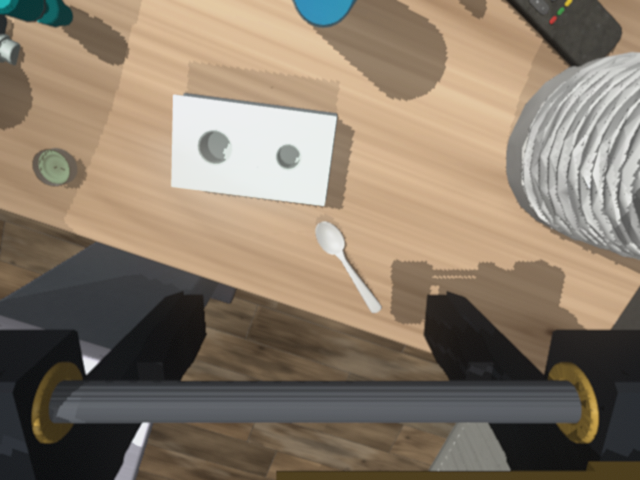

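Emit:
carry_out:
  commands:
    - [0.06, -0.3, 0, 0, 0, 0]
    - [0.06, -0.3, 0, 0, 0, 0]
    - [0.06, -0.3, 0, 0, 0, 0]
    - [0.06, -0.3, 0, 0, 0, 0]
    - [0.06, -0.3, 0, 0, 0, 0]
    - [0.06, -0.3, 0, 0, 0, 0]
    - [0.06, -0.3, 0, 0, 0, 0]
    - [0.06, -0.3, 0, 0, 0, 0]
    - [0.06, -0.3, 0, 0, 0, 0]
    - [0.06, -0.3, 0, 0, 0, 0]

```text
clock: 4.05
tool_pos: [0.4009, 0.0491, 0.2886]
eef_rot: [0.984, 0.177, -0.0, 0.0]
contact_force: [0.1, 0.1, 0.7]
opening: 1.004
```

Run:
```python
from h import *
im=cv2.imread("pics/w1.png"); g=cv2.cvtColor(im,cv2.COLOR_BGR2GRAY)
c=g[110:190,175:330]; _,b=cv2.threshold(c,190,255,cv2.THRESH_BINARY_INV)
cs,_=cv2.findContours(b,cv2.RETR_LIST,cv2.CHAIN_APPROX_NONE)
for k in cs:
    if 100<cv2.contourArea(k)<2500: print(cv2.minEnclosingCircle(k),cv2.fitEllipse(k))
print(T())
p=wrist("w2")
for l in ["coupling_mouth","manifold","cartridge_center"]: print(l,[(d["xyz"],round(d["p"],2)) for d in r.spot_point(p,l)][:3])
print(proj(p,[.44,.135,.061]))
```

```text
((112.49337768554688, 46.354305267333984), 11.985663414001465) ((112.07334899902344, 46.220645904541016), (21.8236026763916, 23.495746612548828), 10.672722816467285)
((38.5, 37.0), 16.919023513793945) ((37.794395446777344, 36.36911392211914), (29.38852882385254, 32.71139144897461), 175.93283081054688)
[[ 9.37525490e-01  3.47916557e-01 -1.57856795e-04  4.00882604e-01]
 [ 3.47916285e-01 -9.37525168e-01 -9.05049110e-04  4.91186801e-02]
 [-4.62876288e-04  7.93585661e-04 -9.99999578e-01  2.88606042e-01]
 [ 0.00000000e+00  0.00000000e+00  0.00000000e+00  1.00000000e+00]]
coupling_mouth [([0.4379, 0.137, 0.0625], 0.77), ([0.6159, -0.1966, 0.0018], 0.2)]
manifold [([0.3734, -0.3232, -0.0014], 0.73)]
cartridge_center [([0.4369, 0.1325, 0.0612], 0.9), ([0.4483, 0.2529, 0.0454], 0.88), ([0.3598, 0.2371, 0.0431], 0.69)]
[238.96298117 121.65932459]
```

View pics/w2.png

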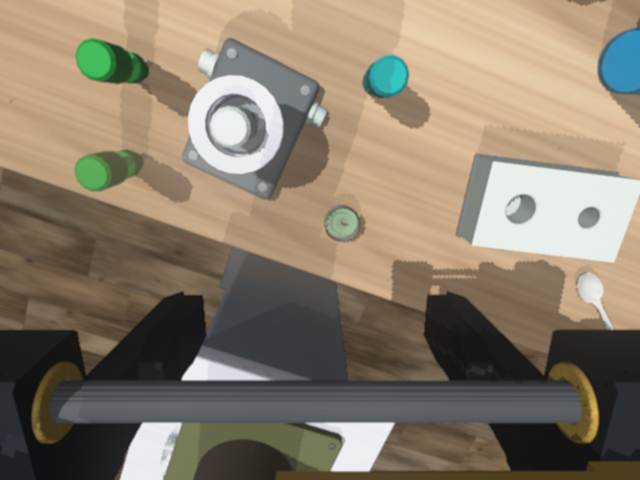

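Run:
```python
from h import *
from scipy.optimize import least_squares
p=wrist("w3"); im=p["img"]; g=cv2.cvtColor(im,cv2.COLOR_BGR2GRAY)
# radial edge search
def edges(cx,cy,r0,r1,sign):
    out=[]
    gb=cv2.GaussianBlur(g,(0,0),1).astype(float)
    for a in np.linspace(0,2*np.pi,72,endpoint=False):
        rr=np.arange(r0,r1,.25); u=cx+rr*np.cos(a); v=cy+rr*np.sin(a)
        pv=cv2.remap(gb.astype(np.float32),u.astype(np.float32)[None],v.astype(np.float32)[None],1)[0]
        d=np.gradient(pv)*sign; i=d.argmax(); out.append((u[i],v[i],d[i]))
    return np.array(out)
def fit(e,R,x0):
    th=np.linspace(0,2*np.pi,72,endpoint=False)
    def res(x):
        c=np.array([ray(p,u,v,x[2])[:2] for u,v,_ in e]); return (np.hypot(c[:,0]-x[0],c[:,1]-x[1])-R)*1000
    s=least_squares(res,x0,loss="soft_l1"); return s.x.round(4),np.median(abs(s.fun)).round(2)
print("ring outer",fit(edges(236.5,124,38,56,-1),.04,[.44,.135,.08]))
print("ring inner",fit(edges(235,124,24,36,+1),.025,[.44,.135,.08]))
print("cart top",fit(edges(229.5,126,15,26,-1),.016,[.44,.135,.1]))
h=edges(520,208,10,22,+1); print("hole",fit(h,.015,[.457,-.148,.042]))
for zz in (.040,.042): 
    c=np.array([ray(p,u,v,zz)[:2] for u,v,_ in h]); print(zz,cv2.fitEllipse((c*1e4).astype(np.float32)))
p1={}
# hole from w1: pixel
M=np.eye(4);M[:3,:3]=Ro.from_quat(np.array([.984,.178,-.001,0])/np.linalg.norm([.984,.178,.001])).as_matrix();M[:3,3]=[.4491,-.2521,.2887]
q=dict(p);q["W"]=M@p["tool_from_camera"];print("w1 hole",ray(q,175+37.8,110+36.4,.042))
v=im.copy()
for a in (edges(236.5,124,38,56,-1),edges(229.5,126,15,26,-1),h):
    for u,w,_ in a: cv2.circle(v,(int(round(u)),int(round(w))),0,(0,0,255),-1)
cv2.imwrite("pics/e.png",np.hstack([cv2.resize(v[60:190,170:300],(390,390)),cv2.resize(v[170:250,480:560],(390,390))]))
```

```text
ring outer (array([0.4373, 0.1341, 0.079 ]), np.float64(0.12))
ring inner (array([0.4383, 0.1328, 0.0877]), np.float64(0.19))
cart top (array([0.4364, 0.1375, 0.0875]), np.float64(0.62))
hole (array([ 0.4561, -0.1459,  0.0444]), np.float64(0.23))
0.04 ((4559.3046875, -1484.167724609375), (301.7665710449219, 305.5127258300781), 35.54939651489258)
0.042 ((4560.20166015625, -1472.7093505859375), (300.2378234863281, 303.9650573730469), 35.54917526245117)
w1 hole [ 0.45563621 -0.14657173  0.042     ]
```

View pics/e.png

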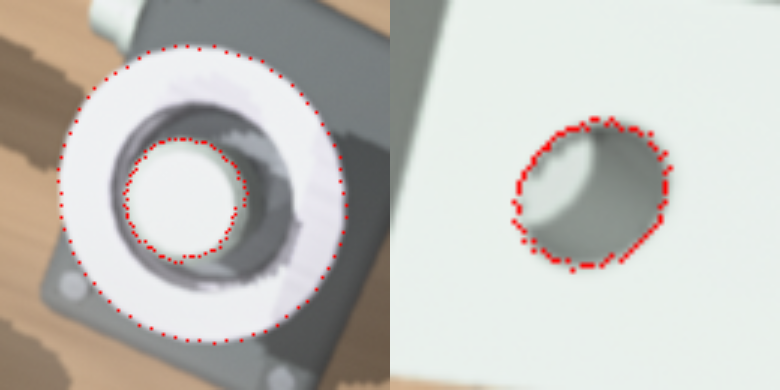

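Emit:
carry_out:
  commands:
    - [0.064, -0.067, 0.05, 0, 0, 0]
    - [0.064, -0.067, 0.05, 0, 0, 0]
    - [0.064, -0.067, 0.1, 0, 0, 0]
    - [0.064, -0.067, 0.14, 0, 0, 0]
    - [0.064, -0.067, 0.148, 0, 0, 0]
    - [0.064, -0.067, 0.148, 0, 0, 0]
    - [0.064, -0.067, 0.148, 0, 0, 0]
    - [0.064, -0.067, 0.148, 0, 0, 0]
  fingers: 98

```text
clock: 5.1
tool_pos: [0.4382, 0.1366, 0.1426]
eef_rot: [0.984, 0.178, 0.002, -0.0]
contact_force: [-0.2, 0.0, 0.3]
opening: 0.613
```

Run:
```python
from h import *
s=r.get_state(); print(s["tool_pos"],s["contact_force"],s["opening"],s["clock"])
for n in ["side"]:
    p=r.snapshot(n); p["W"]=p["extrinsics"]; print(proj(p,[.4375,.134,.11]))
    cv2.imwrite("pics/s2.png",cv2.resize(p["img"][190:330,200:400],None,fx=4,fy=4,interpolation=cv2.INTER_CUBIC))
p=wrist("w4"); print(proj(p,[.4375,.134,.11]),proj(p,[.4375,.134,.079]))
```

```text
[0.43823183 0.13663087 0.1425798 ] [-0.23937418  0.04803045  0.3000959 ] 0.613324484528959 5.1
[289.41721182 260.60268012]
[319.75149375 283.33829719] [319.08142062 260.4678919 ]
```

View pics/s2.png

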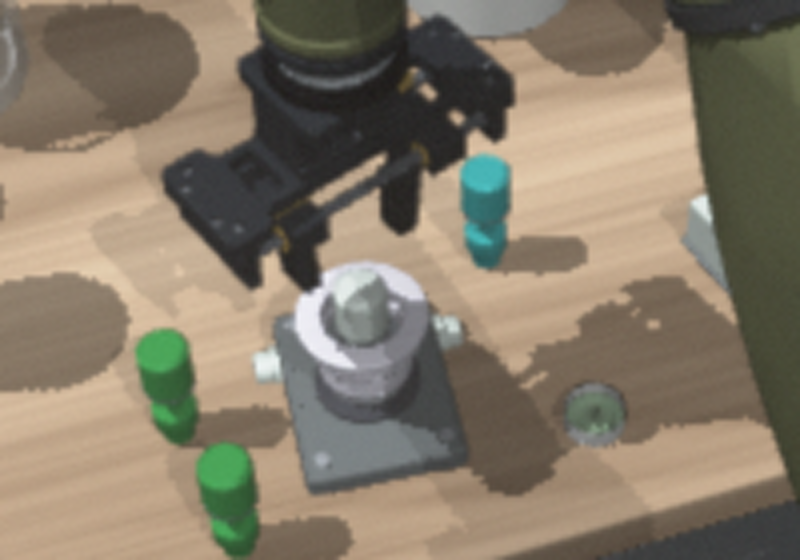

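View pics/w4.png

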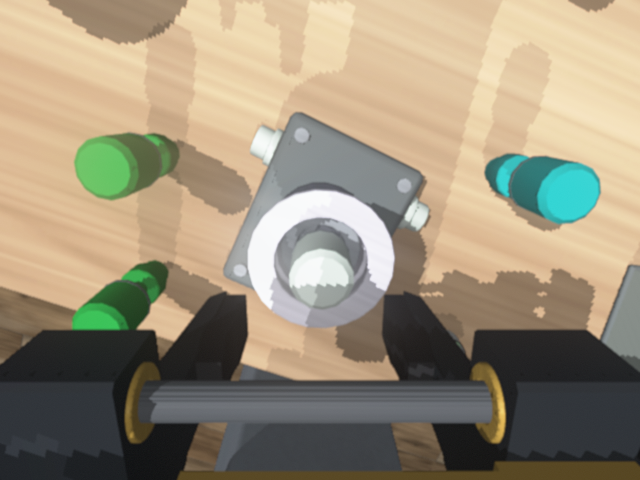

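Emit:
carry_out:
  commands:
    - [0, 0, 0.02, 0, 0, 0]
    - [0, 0, 0.035, 0, 0, 0]
    - [0, 0, 0.045, 0, 0, 0]
    - [0, 0, 0.048, 0, 0, 0]
    - [0, 0, 0.048, 0, 0, 0]
    - [0, 0, 0.048, 0, 0, 0]

```text
clock: 5.8
tool_pos: [0.4372, 0.1366, 0.0932]
eef_rot: [0.984, 0.179, 0.0, -0.0]
contact_force: [0.9, 0.1, -0.2]
opening: 0.616
```

Emit:
carry_out:
  commands:
    - [0, 0.003, 0.003, 0, 0, 0]
    - [0, 0.003, 0.006, 0, 0, 0]
    - [0, 0.003, 0.009, 0, 0, 0]
    - [0, 0.003, 0.011, 0, 0, 0]
    - [0, 0.003, 0.013, 0, 0, 0]
    - [0, 0.003, 0.013, 0, 0, 0]

```text
clock: 6.4
tool_pos: [0.4382, 0.1336, 0.0801]
eef_rot: [0.984, 0.179, 0.0, 0.0]
contact_force: [-0.6, -0.3, 8.1]
opening: 0.613
```

Emit:
carry_out:
  commands:
    - [0, 0, 0.002, 0, 0, 0]
    - [0, 0, 0.004, 0, 0, 0]
    - [0, 0, 0.006, 0, 0, 0]
    - [0, 0, 0.007, 0, 0, 0]
    - [0, 0, 0.007, 0, 0, 0]

```text
clock: 6.9
tool_pos: [0.4382, 0.1337, 0.0738]
eef_rot: [0.984, 0.179, 0.001, 0.0]
contact_force: [-1.5, -1.1, 16.4]
opening: 0.614
```

Emit:
carry_out:
  commands:
    - [0, 0, 0.0005, 0, 0, 0]
    - [0, 0, 0.001, 0, 0, 0]
    - [0, 0, 0.001, 0, 0, 0]

```text
clock: 7.2
tool_pos: [0.4383, 0.1336, 0.0737]
eef_rot: [0.984, 0.179, 0.001, 0.0]
contact_force: [-3.9, -1.2, 28.0]
opening: 0.616
```

Emit:
carry_out:
  commands:
    - [0, 0, -0.002, 0, 0, 0]
    - [0, 0, -0.004, 0, 0, 0]
    - [0, 0, -0.006, 0, 0, 0]
    - [0, 0, -0.006, 0, 0, 0]

```text
clock: 7.6
tool_pos: [0.438, 0.1338, 0.0777]
eef_rot: [0.984, 0.179, 0.0, -0.0]
contact_force: [-0.3, 0.0, 0.2]
opening: 0.622
```

Run:
```python
from h import *
s=r.get_state(); print(s["tool_pos"],s["contact_force"],s["opening"],s["clock"])
p=r.snapshot("side"); p["W"]=p["extrinsics"]
a=cv2.resize(p["img"][220:320,230:350],None,fx=3.3,fy=3.3,interpolation=cv2.INTER_CUBIC)
q=wrist("w5")
cv2.imwrite("pics/c.png",np.hstack([a,cv2.resize(q["img"],(400*0+396,330))]))
for P in (p,q): print([proj(P,[.438,.1338,z]).round(1) for z in (.110,.118,.079,.071)])
print([(d["xyz"],round(d["p"],2)) for d in r.spot_point(p,"cartridge_center")])
```

```text
[0.43800152 0.13381688 0.07765581] [-0.28876855  0.01141081  0.20162877] 0.6219195454399689 7.6
[array([289.4, 260.4]), array([289.3, 258.3]), array([290.1, 268.6]), array([290.3, 270.6])]
[array([315.3, 360.5]), array([315.3, 375.9]), array([315.2, 314.4]), array([315.2, 305.1])]
[([0.4372, 0.1361, 0.0695], 0.65), ([0.4384, 0.1336, -0.0115], 0.65), ([0.361, 0.2357, 0.043], 0.64), ([0.4488, 0.2497, 0.0439], 0.56), ([0.3793, -0.3242, -0.0], 0.45), ([0.5206, 0.0265, 0.0417], 0.44)]
```

View pics/c.png

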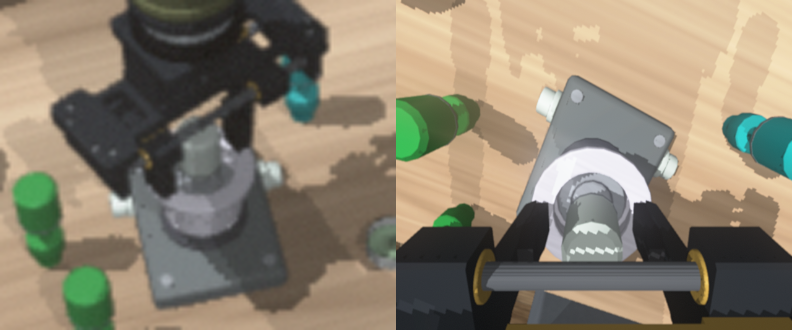

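Emit:
carry_out:
  commands:
    - [0, 0, -0.004, 0, 0, 0]
    - [0, 0, -0.004, 0, 0, 0]
    - [0, 0, -0.004, 0, 0, 0]
    - [0, 0, -0.004, 0, 0, 0]
    - [0, 0, -0.004, 0, 0, 0]
    - [0, 0, -0.004, 0, 0, 0]
    - [0, 0, -0.004, 0, 0, 0]
  fingers: 255
  grip_force: 30

```text
clock: 8.45
tool_pos: [0.4381, 0.1337, 0.0818]
eef_rot: [0.984, 0.179, 0.0, 0.0]
contact_force: [1.2, -0.8, 3.4]
opening: 0.349
```

Emit:
carry_out:
  commands:
    - [0, 0, -0.005, 0, 0, 0]
    - [0, 0, -0.01, 0, 0, 0]
    - [0, 0, -0.016, 0, 0, 0]
    - [0, 0, -0.022, 0, 0, 0]
    - [0, 0, -0.028, 0, 0, 0]
    - [0, 0, -0.034, 0, 0, 0]
    - [0, 0, -0.04, 0, 0, 0]
    - [0, 0, -0.046, 0, 0, 0]
    - [0, 0, -0.052, 0, 0, 0]
    - [0, 0, -0.058, 0, 0, 0]
    - [0, 0, -0.064, 0, 0, 0]
    - [0, 0, -0.064, 0, 0, 0]

```text
clock: 9.65
tool_pos: [0.4384, 0.1339, 0.1465]
eef_rot: [0.984, 0.179, 0.001, -0.0]
contact_force: [1.2, -0.3, -1.1]
opening: 0.355
```

Emit:
carry_out:
  commands:
    - [0, 0, -0.02, 0, 0, 0]
    - [0, 0, -0.05, 0, 0, 0]
    - [0, 0, -0.07, 0, 0, 0]
    - [0, 0, -0.07, 0, 0, 0]
    - [0, 0, -0.07, 0, 0, 0]

```text
clock: 10.15
tool_pos: [0.4378, 0.1336, 0.2154]
eef_rot: [0.984, 0.179, -0.0, 0.0]
contact_force: [-0.4, 0.3, -1.3]
opening: 0.353
```

Run:
```python
from h import *
s=r.get_state(); print(s["tool_pos"],s["contact_force"],s["opening"],s["clock"])
p=r.snapshot("side"); p["W"]=p["extrinsics"]
a=cv2.resize(p["img"][180:320,220:360],(400,400),interpolation=cv2.INTER_CUBIC)
q=wrist("w6"); p2=r.snapshot("scene"); p2["W"]=p2["extrinsics"]
b=cv2.resize(p2["img"][180:340,210:370],(400,400),interpolation=cv2.INTER_CUBIC)
cv2.imwrite("pics/c2.png",np.hstack([a,b]))
for P in (p,p2,q): print([(d["xyz"],round(d["p"],2)) for d in r.spot_point(P,"cartridge_center")][:4])
```

```text
[0.43780152 0.13355927 0.2153747 ] [-0.38303698  0.25014516 -1.2665661 ] 0.35318446085185895 10.15
[([0.4514, 0.2503, 0.0436], 0.66), ([0.3568, 0.2379, 0.0428], 0.66), ([0.5174, 0.0285, 0.0429], 0.57), ([0.4383, 0.134, 0.2045], 0.53)]
[([0.4507, 0.2473, 0.0449], 0.94), ([0.3621, 0.2351, 0.043], 0.89), ([0.4383, 0.133, 0.2064], 0.8), ([0.517, 0.0266, 0.0378], 0.78)]
[([0.4462, 0.2523, 0.0453], 0.95), ([0.36, 0.2372, 0.0426], 0.93), ([0.5157, 0.0286, 0.0459], 0.76), ([0.4366, 0.1348, 0.2028], 0.75)]
```

View pics/c2.png

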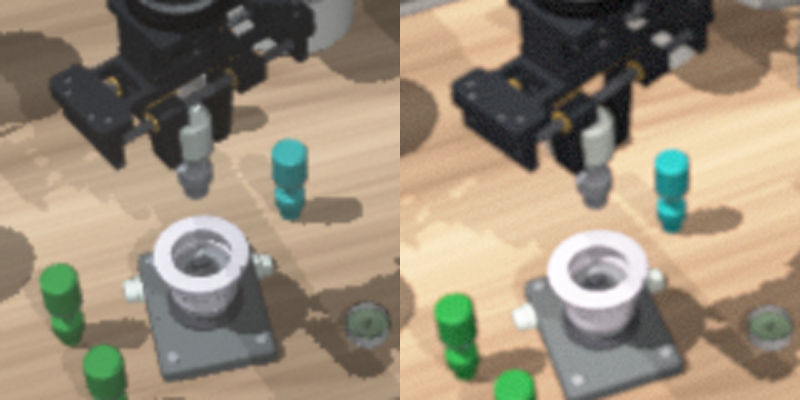

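View pics/w6.png

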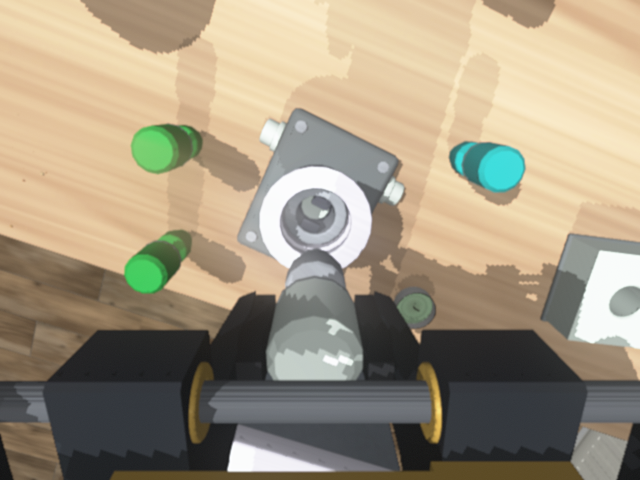

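Emit:
carry_out:
  commands:
    - [-0.01, 0.035, 0, 0, 0, 0]
    - [-0.025, 0.08, 0, 0, 0, 0]
    - [-0.04, 0.13, 0, 0, 0, 0]
    - [-0.055, 0.18, 0.01, 0, 0, 0]
    - [-0.07, 0.23, 0.03, 0, 0, 0]
    - [-0.082, 0.26, 0.046, 0, 0, 0]
    - [-0.082, 0.2695, 0.046, 0, 0, 0]
    - [-0.082, 0.2695, 0.046, 0, 0, 0]
    - [-0.082, 0.2695, 0.046, 0, 0, 0]
    - [-0.082, 0.2695, 0.046, 0, 0, 0]

```text
clock: 11.45
tool_pos: [0.4566, -0.1452, 0.1702]
eef_rot: [0.984, 0.181, 0.001, -0.0]
contact_force: [-0.1, -0.5, -0.9]
opening: 0.351
```

Run:
```python
from h import *
s=r.get_state(); print(s["tool_pos"],s["contact_force"],s["opening"],s["clock"])
q=wrist("w7"); print(proj(q,[.4562,-.1472,.042]))
print([(d["xyz"],round(d["p"],2)) for d in r.spot_point(q,"wide_hole")][:4])
```

```text
[ 0.45662495 -0.14516378  0.17016939] [-0.13333095 -0.50115944 -0.86889918] 0.3513041543855295 11.45
[317.53988661 226.95468275]
[([0.4548, -0.1536, 0.0415], 0.79), ([0.4552, -0.1448, 0.1594], 0.67)]
```

View pics/w7.png

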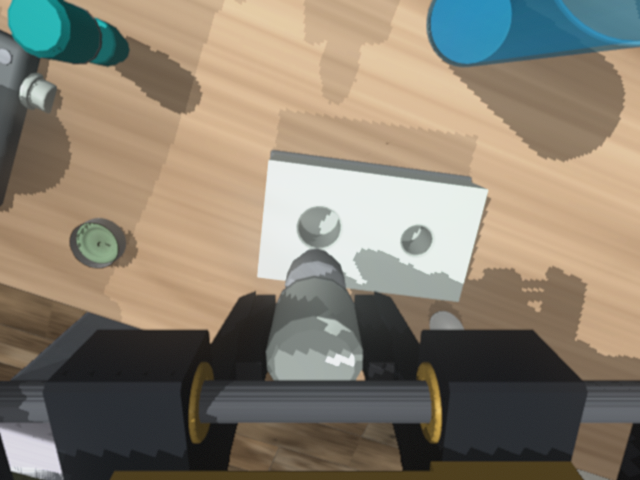

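Run:
```python
from h import *
q=wrist("w8"); print(T()[:3,3]); g=cv2.GaussianBlur(cv2.cvtColor(q["img"],cv2.COLOR_BGR2GRAY),(0,0),.8).astype(np.float32)
e=[]
for a in np.linspace(0,2*np.pi,72,endpoint=False):
    rr=np.arange(14,26,.25,dtype=np.float32); u=(319+rr*np.cos(a)).astype(np.float32); v=(227+rr*np.sin(a)).astype(np.float32)
    d=np.gradient(cv2.remap(g,u[None],v[None],1)[0]); i=d.argmax()
    if v[i]<244 and d[i]>3: e.append(ray(q,u[i],v[i],.042)[:2])
e=np.array(e)
from scipy.optimize import least_squares
for R in (None,.015):
    f=(lambda x:(np.hypot(*(e-x[:2]).T)-x[2])*1e3) if R is None else (lambda x:(np.hypot(*(e-x[:2]).T)-R)*1e3)
    s=least_squares(f,[.456,-.147,.015],loss="soft_l1"); print(s.x,np.median(abs(s.fun)),len(e))
```

```text
[ 0.4564537  -0.14594063  0.17016419]
[ 0.45644246 -0.14791083  0.01509642] 0.1761549649045048 53
[ 0.45648289 -0.1478946   0.015     ] 0.15246820818977727 53
```

Emit:
carry_out:
  commands:
    - [0, 0, 0.02, 0, 0, 0]
    - [0, 0, 0.04, 0, 0, 0]
    - [0, 0, 0.055, 0, 0, 0]
    - [0, 0, 0.055, 0, 0, 0]
    - [0, 0, 0.055, 0, 0, 0]
    - [0, 0, 0.055, 0, 0, 0]

```text
clock: 12.2
tool_pos: [0.4567, -0.1472, 0.1155]
eef_rot: [0.984, 0.179, 0.001, 0.0]
contact_force: [0.4, -0.3, -0.8]
opening: 0.353
```

Run:
```python
from h import *
M=T(); print(M); print(M[:3,:3].T@(np.array([.4563,-.1476,.115])-M[:3,3]))
```

```text
[[ 9.35800317e-01  3.52527233e-01  1.52204729e-03  4.56710127e-01]
 [ 3.52528052e-01 -9.35801198e-01 -2.99583503e-04 -1.47207358e-01]
 [ 1.31872234e-03  8.16914705e-04 -9.99998797e-01  1.15541921e-01]
 [ 0.00000000e+00  0.00000000e+00  0.00000000e+00  1.00000000e+00]]
[-0.00052293  0.00022241  0.00054141]
```

Within 0.6 mm. Lower until the spigot is in (foot ~0.032, TCP ~0.085).

Emit:
carry_out:
  commands:
    - [-0.0005, 0.0002, 0.008, 0, 0, 0]
    - [-0.0005, 0.0002, 0.016, 0, 0, 0]
    - [-0.0005, 0.0002, 0.022, 0, 0, 0]
    - [-0.0005, 0.0002, 0.026, 0, 0, 0]
    - [-0.0005, 0.0002, 0.03, 0, 0, 0]
    - [-0.0005, 0.0002, 0.03, 0, 0, 0]

```text
clock: 12.8
tool_pos: [0.4554, -0.1476, 0.0841]
eef_rot: [0.984, 0.179, -0.0, -0.0]
contact_force: [-0.8, 0.6, -1.8]
opening: 0.349
```

Emit:
carry_out:
  commands:
    - [0, 0, 0.0015, 0, 0, 0]
    - [0, 0, 0.003, 0, 0, 0]
    - [0, 0, 0.0045, 0, 0, 0]
    - [0, 0, 0.006, 0, 0, 0]
    - [0, 0, 0.0075, 0, 0, 0]
    - [0, 0, 0.0075, 0, 0, 0]

```text
clock: 13.4
tool_pos: [0.4556, -0.1477, 0.0771]
eef_rot: [0.984, 0.179, -0.0, -0.0]
contact_force: [-0.2, 1.2, -1.5]
opening: 0.351
```

Emit:
carry_out:
  commands:
    - [0, 0, 0.0015, 0, 0, 0]
    - [0, 0, 0.003, 0, 0, 0]
    - [0, 0, 0.0045, 0, 0, 0]
    - [0, 0, 0.006, 0, 0, 0]
    - [0, 0, 0.007, 0, 0, 0]
    - [0, 0, 0.007, 0, 0, 0]

```text
clock: 14.0
tool_pos: [0.4556, -0.1477, 0.07]
eef_rot: [0.984, 0.179, -0.0, -0.0]
contact_force: [0.1, -0.7, -0.9]
opening: 0.353
```

Emit:
carry_out:
  commands:
    - [0, 0, 0.0015, 0, 0, 0]
    - [0, 0, 0.003, 0, 0, 0]
    - [0, 0, 0.0045, 0, 0, 0]
    - [0, 0, 0.006, 0, 0, 0]
    - [0, 0, 0.006, 0, 0, 0]

```text
clock: 14.5
tool_pos: [0.4556, -0.1477, 0.064]
eef_rot: [0.984, 0.179, -0.0, -0.0]
contact_force: [1.1, -0.7, -1.7]
opening: 0.349
```

Emit:
carry_out:
  commands:
    - [0, 0, 0.001, 0, 0, 0]
    - [0, 0, 0.002, 0, 0, 0]
    - [0, 0, 0.003, 0, 0, 0]
    - [0, 0, 0.003, 0, 0, 0]

```text
clock: 14.9
tool_pos: [0.4558, -0.1477, 0.0615]
eef_rot: [0.984, 0.179, 0.0, 0.0]
contact_force: [-0.1, 0.6, 2.5]
opening: 0.354
```

Emit:
carry_out:
  commands:
    - [0, 0, 0, 0, 0, 0]
    - [0, 0, 0, 0, 0, 0]
    - [0, 0, 0, 0, 0, 0]
    - [0, 0, 0, 0, 0, 0]
    - [0, 0, 0, 0, 0, 0]
  fingers: 110

```text
clock: 15.4
tool_pos: [0.4557, -0.1477, 0.0612]
eef_rot: [0.984, 0.179, 0.0, 0.0]
contact_force: [0.2, -0.3, 0.5]
opening: 0.572
```

Emit:
carry_out:
  commands:
    - [0, 0, -0.01, 0, 0, 0]
    - [0, 0, -0.03, 0, 0, 0]
    - [0, 0, -0.06, 0, 0, 0]
    - [0, 0, -0.1, 0, 0, 0]
    - [-0.04, 0, -0.14, 0, 0, 0]
    - [-0.06, 0, -0.17, 0, 0, 0]
    - [-0.06, 0, -0.17, 0, 0, 0]
    - [-0.06, 0, -0.17, 0, 0, 0]
    - [-0.06, 0, -0.17, 0, 0, 0]

```text
clock: 16.3
tool_pos: [0.4, -0.1684, 0.2308]
eef_rot: [0.984, 0.179, 0.0, -0.0]
contact_force: [-0.4, -0.1, -0.0]
opening: 0.57
```

Run:
```python
from h import *
s=r.get_state(); print(s["tool_pos"],s["contact_force"],s["opening"],s["clock"])
q=wrist("w9")
p=r.snapshot("side"); p["W"]=p["extrinsics"]; p2=r.snapshot("scene"); p2["W"]=p2["extrinsics"]
a=cv2.resize(p["img"][180:320,240:460],(395,251)); b=cv2.resize(p2["img"][200:340,240:460],(395,251))
cv2.imwrite("pics/c3.png",np.vstack([np.hstack([a,b]),cv2.resize(q["img"],(790//2*2,592))[:340]]))
for P in (p,p2,q):
    print([(d["xyz"],round(d["p"],2)) for d in r.spot_point(P,"cartridge_center")][:5]); print(proj(P,[.456,-.1477,.096]),proj(P,[.456,-.1477,.058]))
```

```text
[ 0.40004886 -0.16837159  0.23077538] [-0.41537841 -0.09091338 -0.0089916 ] 0.5699393868651461 16.3
[([0.5205, 0.0273, 0.0402], 0.85), ([0.4556, -0.1476, 0.0519], 0.79), ([0.452, 0.2494, 0.044], 0.68), ([0.3587, 0.2355, 0.0438], 0.56), ([0.4603, -0.1459, 0.0428], 0.34)]
[396.55063119 229.92508223] [394.92824696 239.918028  ]
[([0.3617, 0.2372, 0.0447], 0.82), ([0.4548, -0.1485, 0.0553], 0.81), ([0.519, 0.0274, 0.0388], 0.8), ([0.4516, 0.2494, 0.0422], 0.57)]
[403.76502763 233.37960038] [401.7885819  245.65315704]
[]
[315.74796212 136.97378847] [315.64594265 133.64162846]
```

View pics/c3.png

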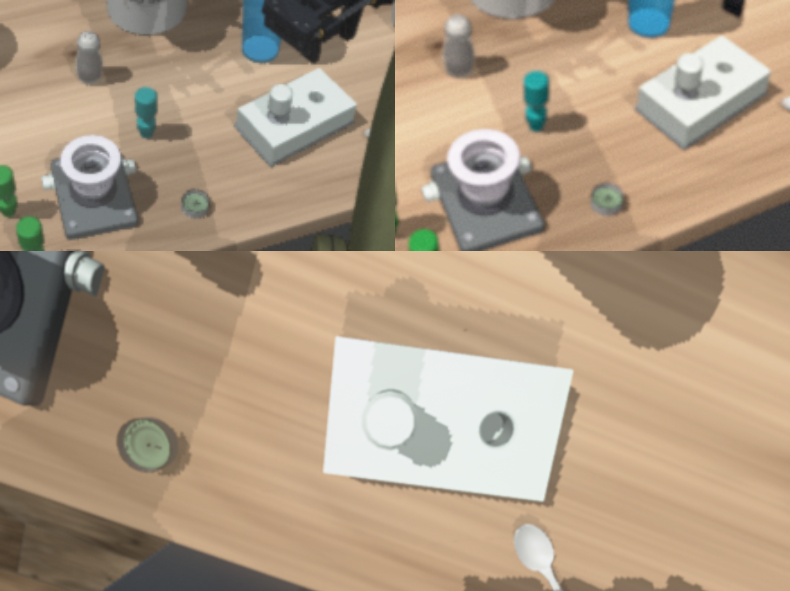

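Run:
```python
from plant import r
print(r.finish_job()); print(r.get_state()["clock"])
```

```text
the job is handed in; nothing more can be done
None
the job is handed in; nothing more can be done
```

The cartridge now stands upright in the rack's wide hole, and I handed the job in at about 16.5 s of the 56 s allowed. The system gave no verdict.

- **Release:** I pressed the sleeve down to its rigid stop. The highest vertical force I read there was 28 N, below the 40 N limit. The pictures showed the cartridge popped up, and the sleeve stayed down with no force on it.
- **Pull:** I gripped the white body at 30 N and pulled it straight up. The empty coupling's ring looked forward again in the pictures. I did not measure the sleeve travel itself.
- **Placing:** I lowered the cartridge into the wide hole and met the bottom at about 2.5 N, at the height expected for fully home. Then I let go and backed off.

**Last checks:** In the wrist picture the cartridge top lay where full seating predicts. The networks put its middle at 0.052 m (side camera) and 0.055 m (scene camera), against about 0.052 m expected. The scene reading is right at the 13 mm limit, but it is within the networks' 4 mm error. The bystanders in the final pictures looked unmoved, though I did not re-measure them. The mug was outside those crops, and the tumbler and spoon were only partly in them. The force on the gripper was near zero after I backed off.

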